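# Snap the bearing cover home on a banding wheel

### The arm

A 6-joint arm with a two-finger parallel gripper is mounted at the origin on the work surface. World frame = base frame: x ahead of the robot, y to its left, z up, the work surface at z = 0. Lengths are in m, angles in degrees, forces in N, time in s.
With the tool pointing down it reaches from about 0.4 to 0.825 m from the base axis. Payload 7 kg.
Tool frame: the origin (TCP) lies on the centre line of the jaws, within the pads' length; the fingertips stand 14 mm ahead of it and the grasp point (between the pads) lies 5 mm behind it; z points along the fingers, y is the line along which they close (so a half turn about z gives the same grasp; the last joint's range is limited). The gripper opens to 88 mm and grips with 3 to 60 N. Pads are 19 mm wide; open, the fingers measure 130 mm over their backs; the gripper's body (78 mm by 193 mm) begins 47 mm behind the grasp point.
Start: joints at [16.507, 20.546, 0.682, 0, -70.136, -16.507], TCP at [0.675, -0, 0.241] pointing down, gripper open.
Joint ranges: [-176.03, 176.03], [-82.01, 121.73], [-58.28, 71.71], [-173.87, 95.51], [-174.79, -0.11], [-173.66, 173.66]. Speed limits (degrees/s): [136.94, 136.94, 172.46, 180, 180, 180].

### API

Orientations are given as [roll, pitch, yaw] about the fixed x, y, z axes, in that order (R = Rz(yaw) Ry(pitch) Rx(roll)).
In Python, from plant import r gives the robot as it stands.
- The arm moves only by the tool send_rows, never from a script. Its argument "steps" is a list of rows, each an object with "dp": the shift along the tool's x, y, z in mm, a list of three; "roll": the turn about the tool's z in rad; "jaw": the opening in per cent of the stroke, from 0 (shut) to 100 (fully open). In form: [{"dp": [tx, ty, tz], "roll": roll, "jaw": jaw}, ...]. A call has 1 to 5 rows; each row is the pose to reach, as a shift and turn from the pose commanded when the call began, along the tool's axes at that moment; what a row does not reach only later rows make up. A row lasts 1/8 s, in which the tool goes at most 62.5 mm and 10.7 degrees, less where a joint would pass 70% of its speed; a pose out of reach is approached as far as the arm can. A call with a gripper value outside its range is refused whole. The fingers move at their own pace and stop on an object; "newtons" is the grip in N (left out, the last holds). Time passes only in rows, so rows that repeat a pose let the fingers close. It gives the time, the measured TCP pose, the force, the opening and the grip force at its end, in the units of the state.
- r.get_state(): the state, without advancing time (a new reading comes with each control period).
- r.capture(name): name is "scene" or "side" or "wrist"; returns a dict with "image" (420x560x3 uint8, blue, green, red), "K" (3x3 intrinsics, pixels), "rvec" (rotation vector, rad) and "tvec" (3), from world to camera coordinates, as OpenCV has them. Camera axes: x right, y down, z forward; pixel columns grow to the right and rows downward; lengths in m; the calibration is good to about 2 mm. A picture is of the moment at which its call begins. There is no depth.
- r.close_job(): hands the job in; it is judged then, once.
The state is a dict: "time_s": time; "joints": joint angles; "qd": joint speeds; "joint_torque": joint torques, N m; "tcp_pos": TCP position; "eef_rot": TCP orientation; "contact_force": force on the tool from outside, world axes, zero at the start; "moment": the same for the moment, N m; "gripper_width": finger opening in m; "gripper_force": force on a finger pad.
Only numpy, scipy, OpenCV 4.12 (cv2) and the standard library are available. Lean on these libraries where they do the work, as an engineer would, in place of code of your own. Each camera call takes 0.05 s, during which the arm holds its last target. There are 200 camera calls.

### The job

Take the square-handled seating tool from the tool board, set its flat foot squarely on the middle of the bearing cover that lies loose in the banding wheel's hub, and press gently straight down, stopping as soon as the cover clicks home with its rim flush on the hub all round. Press only with the tool, never with the gripper, and do not lean on it after the click. Then stand the tool upright again on the tool board, let go, and leave everything else alone.

Things in the scene. Friction and masses are not known exactly. Their poses are not given: they have to be found in the camera images.
- seater: Seating tool, beech, 112 mm tall, upright on the tool board in one of three places: a round flat foot 48 mm across, 14 mm high, and on it a straight square handle 24 x 24 mm up to the top. Origin: centre of the foot's flat underside; z up along the handle; x and y square to the handle's faces. About 80 to 150 g. Grip the handle across two faces, about 80 mm above the foot's underside.
- cover: Bearing cover, black plastic, 60 g: flat flange 62 mm across, 5 mm thick, over a plug with a snap bead. Origin: centre of the flange's underside; its flat top is 5 mm above; z up. Starts level, 7 mm proud of the hub. Pushed down it spreads spring clips: resistance grows to 8 to 16 N (friction varies) at about 3 mm proud, then drops suddenly as it snaps home. Limits: 22 N, and 12 N once home.
- hub (a point): Centre of the top rim of the wheel's hub: a dark steel collar 72 mm across with a 54 mm bore, standing 20 mm above the wheel's 180 mm aluminium plate; about 80 mm above the table; z up. Cover home = its flange's underside on this rim (cover origin at this point). Wheel and hub sink and rise on the foam pad.
- pad: Soft round grey foam pad, 200 mm across, 20 mm high, fixed to the table, under the wheel. Wheel and hub sink straight into it by about 1 mm per 1.6 N of load (slowly, as foam does) and rise again, so the drive to the click is longer than the cover's travel in the hub, by an amount not known beforehand. Origin: centre of its underside.
- board: Tool board, plywood, 130 x 310 x 15 mm, fixed to the table. Origin: centre of its underside, x along its short side, y along its long side; the tools stand on its top, 15 mm above the origin, at about y = -100, 0 and +100 mm.
- ballstamp: Another beech tool on the board, 92 mm tall, round, 42 mm foot and a round knob on a thin neck; leave alone. Origin: centre of its underside.
- pestle: Another beech tool on the board, 112 mm tall, round, 44 mm foot tapering to a round handle; leave alone. Origin: centre of its underside.
- tile: Grey clay tile 90 x 110 x 14 mm lying on the table beyond the wheel; leave alone. Origin: centre of its underside.
- dish: Small terracotta bowl, 76 mm across, 30 mm high, on the table beyond the tool board; leave alone. Origin: centre of its underside.

How it is judged:
By the outcome, as a careful person would: the job done as asked, in the order asked, and still so for the second after the job is handed in, with the robot touching nothing.
It also fails if it takes over 51 s, if anything falls off the work surface, if the arm or the gripper's body presses on something with over 40 N, if the wrist force passes 120 N, or if a joint passes its speed limit or range.

## Working session

There is one attempt and no reset: what is moved stays moved. The work goes in short steps, Python scripts to look and compute and a tool call to move; the robot and the scene stay as the last step left them, time stands still between calls to the robot, and variables do not carry over. Pictures are saved under pics/ and viewed, at most 10 in all, crops included, and the job is handed in when it is done.

Besides the shell and the picture viewer there is one more tool, called in YAML: its name, and indented under it one key for each argument. send_rows: Moves the arm, as the interface text tells. Its arguments: {"type":"object","properties":{"steps":{"type":"array","items":{"type":"object","properties":{"dp":{"type":"array","items":{"type":"number"}},"roll":{"type":"number"},"jaw":{"type":"number"}}}},"newtons":{"type":"number"}},"required":["steps"]}

```bash
mkdir -p pics; ls
cat > h.py <<'E'
import numpy as np, cv2
from plant import r
def cam(n,save=None):
    c=r.capture(n); 
    if save: cv2.imwrite('pics/'+save,c['image'])
    R=cv2.Rodrigues(np.array(c['rvec'],float))[0]
    return c['image'],np.array(c['K']),R,np.array(c['tvec'],float).ravel()
def ray(px,c,z):
    _,K,R,t=c; C=-R.T@t
    d=R.T@np.linalg.inv(K)@np.array([px[0],px[1],1.]); return C+d*(z-C[2])/d[2]
def proj(p,c):
    _,K,R,t=c; q=K@(R@np.array(p,float)+t); return q[:2]/q[2]
E
python3 - <<'E'
from h import *
import pickle
D={}
for n in ('scene','side','wrist'):
    D[n]=cam(n,n+'0.png'); c=D[n]; print(n,(-c[2].T@c[3]).round(3),c[1][0,0])
pickle.dump(D,open('c0.pkl','wb'))
print(r.get_state())
E
```

```text
pics
scene [ 1.519 -0.056  0.805] 505.83848147393644
side [ 0.204 -0.453  0.564] 397.97549624915973
wrist [ 0.675 -0.081  0.385] 346.2524018547384
{'time_s': 0.15, 'joints': array([ 1.65053658e+01,  2.05801568e+01,  6.46521741e-01, -1.30684829e-02,
       -7.01355798e+01, -1.65078164e+01]), 'qd': array([ 0.06042778, -0.21153024,  0.2669664 ,  0.03744177, -0.08244765,
        0.04538846]), 'joint_torque': array([ 1.39394037e-04, -5.83274567e+01,  2.93289685e+01,  7.00122759e+00,
        8.75052094e-03, -9.76538854e-05]), 'tcp_pos': array([ 6.74657876e-01, -5.02023805e-05,  2.39869003e-01]), 'eef_rot': array([ 1.79930147e+02, -7.88815162e-03, -9.00068939e+01]), 'contact_force': array([-0.22933556, -0.73569025, -0.17078194]), 'moment': array([-0.00662698,  0.00420699, -0.04059648]), 'gripper_force': 0.0, 'gripper_width': 0.08755214053255343}
```

View pics/scene0.png

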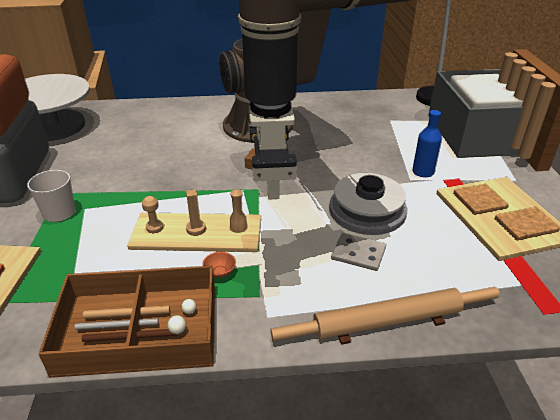

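View pics/side0.png

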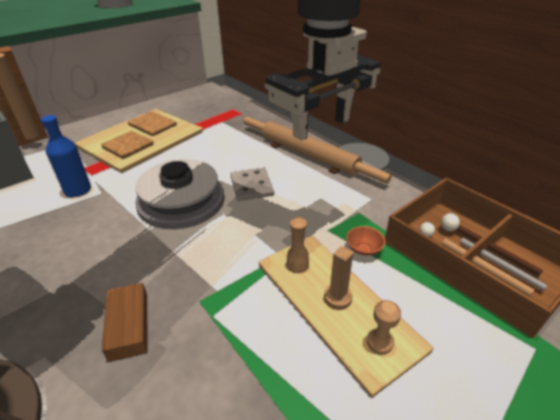

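View pics/wrist0.png

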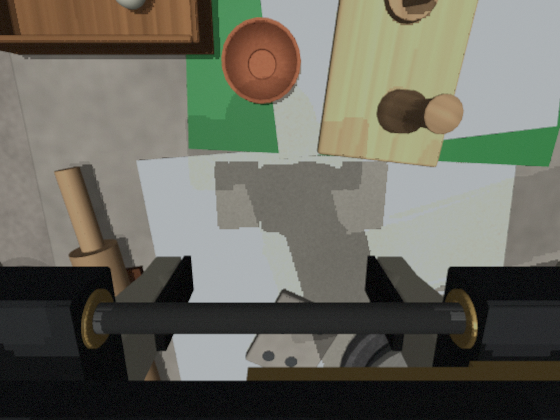

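The scene shows the seater as the middle tool (scene top about (192,194), foot (195,228); side top about (343,255), foot (339,297)). The hub is at scene (370,185) and side (176,172). The wrist view doesn't yet include the seater in full.

Run:
```python
from h import *
import pickle
D=pickle.load(open('c0.pkl','rb'))
S,B,W=D['scene'],D['side'],D['wrist']
print('top',ray((192,193),S,.127),ray((343,254),B,.127))
print('foot',ray((195,226),S,.025),ray((339,295),B,.025))
print('cover',ray((371,180),S,.092),ray((176,167),B,.092))
def f(p,q):
    P=[c[1]@np.c_[c[2],c[3]] for c in (S,B)]
    X=cv2.triangulatePoints(*P,np.array(p,float).reshape(2,1),np.array(q,float).reshape(2,1)); return (X[:3]/X[3]).ravel()
print(f((192,193),(343,254)),f((371,180),(176,167)))
# dark cover blob in both
for n,c,roi in (('scene',S,(345,165,400,205)),('side',B,(150,150,205,195))):
    x0,y0,x1,y1=roi; g=c[0][y0:y1,x0:x1].max(2); m=(g<60).astype(np.uint8)
    k,l,s,ce=cv2.connectedComponentsWithStats(m); i=1+s[1:,4].argmax(); print(n,s[i],ce[i]+[x0,y0])
    cv2.imwrite(f'pics/crop_{n}.png',cv2.resize(c[0][y0-10:y1+20,x0-20:x1+20],None,fx=6,fy=6))
# board corners in wrist
print('board edge',ray((318,152),W,.015),ray((437,166),W,.015),ray((343,0),W,.015),ray((478,0),W,.015))
print('camR',W[2].round(2))
```

```text
top [ 0.55321541 -0.1765605   0.127     ] [ 0.55057003 -0.18041828  0.127     ]
foot [ 0.54854065 -0.18009926  0.025     ] [ 0.55451261 -0.17927436  0.025     ]
cover [0.48449929 0.2634592  0.092     ] [0.49816959 0.26208964 0.092     ]
[ 0.55170416 -0.1776863   0.12539069] [0.49529773 0.25913357 0.09752022]
scene [ 11  11  28  24 541] [369.56007394 187.48428835]
side [ 11  12  31  26 635] [176.01102362 174.80314961]
board edge [ 0.63285077 -0.03205631  0.015     ] [ 0.5044581  -0.01710979  0.015     ] [ 0.61422346 -0.17374088  0.015     ] [ 0.48746539 -0.17380034  0.015     ]
camR [[-1.   -0.    0.  ]
 [ 0.    0.95  0.3 ]
 [-0.    0.3  -0.95]]
```

send_rows:
  steps:
    - {"dp": [27,41,0],"roll": 0,"jaw": 100}
    - {"dp": [54,82,0],"roll": 0,"jaw": 100}
    - {"dp": [80,123,0],"roll": 0,"jaw": 100}
    - {"dp": [80,123,0],"roll": 0,"jaw": 100}
    - {"dp": [80,123,0],"roll": 0,"jaw": 100}
  newtons: 15

```text
time_s: 0.78
tcp_pos: [0.5522, -0.0801, 0.2409]
eef_rot: [-180.0, 0.0, -90.0]
contact_force: [0.1, -0.0, 0.1]
gripper_width: 0.0874
gripper_force: 0.0
```

Run:
```python
from h import *
import pickle
c=cam('wrist','wrist1.png'); pickle.dump(c,open('c1.pkl','wb')); s=r.get_state(); print(s['tcp_pos'],s['eef_rot'],s['time_s'])
print(proj((.552,-.178,.127),c),proj((.552,-.178,.015),c))
```

```text
[ 0.55257492 -0.0797684   0.2406434 ] [-1.79972330e+02  5.45801849e-03 -8.99946246e+01] 0.825
[279.48024276  77.97486358] [279.38579192  85.89515907]
```

View pics/wrist1.png

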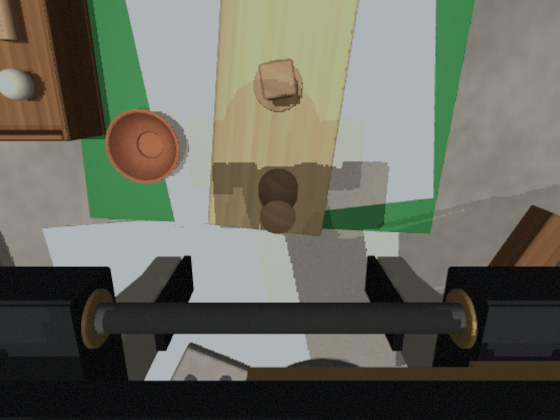

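The seater is straight below, with its top square at about (277,79) and turned slightly; the foot ring shows around it at (278,87). I'll crop it to get the yaw.

Run:
```python
from h import *
import pickle
c=pickle.load(open('c1.pkl','rb')); im=c[0]
x0,y0=245,50; cr=im[y0:120,x0:315]
cv2.imwrite('pics/cr1.png',cv2.resize(cr,None,fx=8,fy=8,interpolation=cv2.INTER_CUBIC))
print(im[79,277],im[95,275],im[104,278],im[79,250],im[65:75,277].tolist())
```

```text
[105 137 162] [ 91 121 147] [51 69 88] [140 179 175] [[108, 142, 169], [108, 141, 170], [110, 143, 171], [109, 142, 171], [109, 143, 170], [111, 146, 171], [112, 146, 170], [113, 148, 170], [115, 149, 171], [115, 150, 171]]
```

View pics/cr1.png

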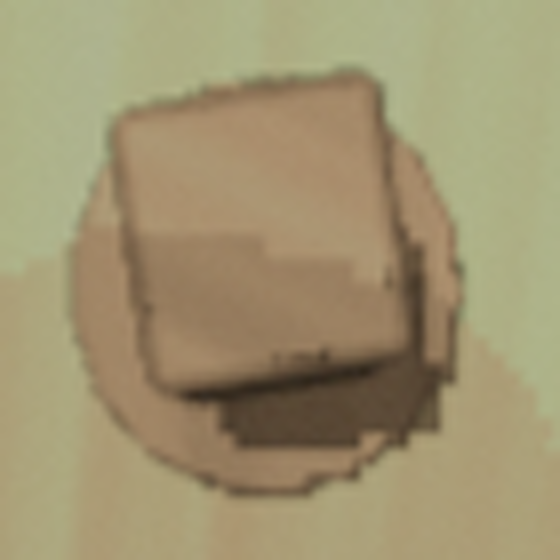

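The top square's crop corners are TL(115,118), TR(375,75), BR(405,345), BL(165,390). The foot spans crop columns 72 to 460 with its bottom at 492.

Run:
```python
from h import *
import pickle
c=pickle.load(open('c1.pkl','rb'))
q=np.array([(115,118),(375,75),(405,345),(165,390)])/8+[245,50]
P=np.array([ray(p,c,.127) for p in q]); print(P.round(4),P.mean(0))
for i in range(4):
    d=P[(i+1)%4]-P[i]; print(np.linalg.norm(d)*1e3,np.degrees(np.arctan2(d[1],d[0]))%90)
f=[ray(np.array(p)/8+[245,50],c,.029) for p in ((72,280),(460,280),(266,492))];print('foot',np.array(f).round(4))
```

```text
[[ 0.5659 -0.1865  0.127 ]
 [ 0.5435 -0.1899  0.127 ]
 [ 0.5406 -0.168   0.127 ]
 [ 0.5618 -0.1642  0.127 ]] [ 0.55294778 -0.17717499  0.127     ]
22.676575117693652 8.657942890774137
22.143728499120602 7.523466896936483
21.587349187168527 10.074982581557464
22.68276054118117 10.318750240714124
foot [[ 0.5766 -0.1782  0.029 ]
 [ 0.5296 -0.1782  0.029 ]
 [ 0.5531 -0.1535  0.029 ]]
```

send_rows:
  steps:
    - {"dp": [33,0,0],"roll": -0.05,"jaw": 100}
    - {"dp": [66,-1,0],"roll": -0.1,"jaw": 100}
    - {"dp": [97,-1,0],"roll": -0.157,"jaw": 100}
    - {"dp": [97,-1,30],"roll": -0.157,"jaw": 100}
    - {"dp": [97,-1,60],"roll": -0.157,"jaw": 100}

```text
time_s: 1.45
tcp_pos: [0.5539, -0.1771, 0.1793]
eef_rot: [-180.0, 0.0, -81.0]
contact_force: [0.8, 0.1, -0.6]
gripper_width: 0.0873
gripper_force: 0.0
```

send_rows:
  steps:
    - {"dp": [0,0,30],"roll": 0,"jaw": 100}
    - {"dp": [0,0,60],"roll": 0,"jaw": 100}
    - {"dp": [0,0,91],"roll": 0,"jaw": 100}
    - {"dp": [0,0,91],"roll": 0,"jaw": 100}
    - {"dp": [0,0,91],"roll": 0,"jaw": 100}

```text
time_s: 2.08
tcp_pos: [0.5541, -0.1769, 0.0902]
eef_rot: [-180.0, -0.0, -81.0]
contact_force: [-0.3, 0.5, 0.4]
gripper_width: 0.0874
gripper_force: 0.0
```

send_rows:
  steps:
    - {"dp": [0,0,0],"roll": 0,"jaw": 40}
    - {"dp": [0,0,0],"roll": 0,"jaw": 20}
    - {"dp": [0,0,0],"roll": 0,"jaw": 15}
    - {"dp": [0,0,0],"roll": 0,"jaw": 15}
    - {"dp": [0,0,0],"roll": 0,"jaw": 15}
  newtons: 35

```text
time_s: 2.7
tcp_pos: [0.553, -0.177, 0.0897]
eef_rot: [-180.0, -0.0, -81.0]
contact_force: [-0.1, -0.1, -1.0]
gripper_width: 0.0434
gripper_force: 0.0
```

send_rows:
  steps:
    - {"dp": [0,0,0],"roll": 0,"jaw": 10}
    - {"dp": [0,0,0],"roll": 0,"jaw": 10}
    - {"dp": [0,0,0],"roll": 0,"jaw": 10}
    - {"dp": [0,0,0],"roll": 0,"jaw": 10}
    - {"dp": [0,0,0],"roll": 0,"jaw": 10}

```text
time_s: 3.32
tcp_pos: [0.5529, -0.177, 0.0895]
eef_rot: [180.0, 0.0, -81.0]
contact_force: [0.9, 0.4, -0.5]
gripper_width: 0.024
gripper_force: 35.0
```

Run:
```python
from h import *
s=r.get_state(); print({k:s[k] for k in('tcp_pos','eef_rot','contact_force','moment','gripper_width','gripper_force')})
```

```text
{'tcp_pos': array([ 0.55293209, -0.17702209,  0.0894953 ]), 'eef_rot': array([ 1.79992314e+02,  1.48219550e-03, -8.10047020e+01]), 'contact_force': array([ 0.89208835,  0.40210253, -0.53481054]), 'moment': array([-0.01990568, -0.02778722, -0.01795635]), 'gripper_width': 0.024019210349625803, 'gripper_force': 34.993672370910645}
```

send_rows:
  steps:
    - {"dp": [0,0,-10],"roll": 0,"jaw": 10}
    - {"dp": [0,0,-40],"roll": 0,"jaw": 10}
    - {"dp": [0,0,-80],"roll": 0,"jaw": 10}
    - {"dp": [0,0,-120],"roll": 0,"jaw": 10}
    - {"dp": [0,0,-140],"roll": 0,"jaw": 10}

```text
time_s: 3.95
tcp_pos: [0.5537, -0.1772, 0.233]
eef_rot: [-179.8, -0.1, -81.0]
contact_force: [0.3, 0.4, -1.5]
gripper_width: 0.0235
gripper_force: 35.0
```

Run:
```python
from h import *
import pickle
D=pickle.load(open('c0.pkl','rb'))
S,B=D['scene'],D['side']
print('bottle',ray((424,172),S,0),ray((76,188),B,0))
def f(p,q):
    P=[c[1]@np.c_[c[2],c[3]] for c in (S,B)]
    X=cv2.triangulatePoints(*P,np.array(p,float).reshape(2,1),np.array(q,float).reshape(2,1)); return (X[:3]/X[3]).ravel()
print(f((435,113),(51,119)))
s=r.get_state(); print({k:s[k] for k in('time_s','tcp_pos','contact_force','moment','gripper_width','gripper_force')})
```

```text
bottle [0.32318463 0.46726496 0.        ] [0.32563008 0.47728113 0.        ]
[0.32927031 0.46093574 0.18966406]
{'time_s': 3.95, 'tcp_pos': array([ 0.55374972, -0.17719489,  0.23297492]), 'contact_force': array([ 0.34727563,  0.37606586, -1.48090024]), 'moment': array([-0.01196575,  0.09166239, -0.01508817]), 'gripper_width': 0.02345968641206825, 'gripper_force': 34.99378859996796}
```

send_rows:
  steps:
    - {"dp": [-30,-1,0],"roll": 0,"jaw": 10}
    - {"dp": [-80,-4,0],"roll": 0,"jaw": 10}
    - {"dp": [-140,-6,0],"roll": 0,"jaw": 10}
    - {"dp": [-200,-9,0],"roll": 0,"jaw": 10}
    - {"dp": [-260,-12,0],"roll": 0,"jaw": 10}

```text
time_s: 4.58
tcp_pos: [0.5237, 0.0834, 0.2306]
eef_rot: [-179.9, 0.0, -81.0]
contact_force: [1.0, 0.7, -1.3]
gripper_width: 0.0237
gripper_force: 35.0
```

send_rows:
  steps:
    - {"dp": [-60,-3,0],"roll": 0,"jaw": 10}
    - {"dp": [-120,-6,0],"roll": 0,"jaw": 10}
    - {"dp": [-180,-8,0],"roll": 0,"jaw": 10}
    - {"dp": [-225,-10,0],"roll": 0,"jaw": 10}
    - {"dp": [-250,-11,0],"roll": 0,"jaw": 10}

```text
time_s: 5.2
tcp_pos: [0.4954, 0.3324, 0.23]
eef_rot: [-180.0, 0.0, -80.9]
contact_force: [0.6, -0.1, -0.8]
gripper_width: 0.0239
gripper_force: 35.0
```

send_rows:
  steps:
    - {"dp": [0,0,0],"roll": 0,"jaw": 10}
    - {"dp": [0,0,0],"roll": 0,"jaw": 10}

```text
time_s: 5.45
tcp_pos: [0.496, 0.3295, 0.2297]
eef_rot: [180.0, -0.0, -81.0]
contact_force: [0.4, -0.2, -0.4]
gripper_width: 0.0238
gripper_force: 35.0
```

Run:
```python
from h import *
import pickle
c=cam('wrist','wrist2.png'); pickle.dump(c,open('c2.pkl','wb'))
s=r.get_state(); print({k:s[k] for k in('time_s','tcp_pos','eef_rot','contact_force','moment')})
print(proj((.496,.26,.092),c))
```

```text
{'time_s': 5.5, 'tcp_pos': array([0.49606067, 0.32925829, 0.22977747]), 'eef_rot': array([ 1.79995086e+02, -5.75243307e-03, -8.10530760e+01]), 'contact_force': array([ 0.12991274, -0.64935713, -0.66363353]), 'moment': array([-0.05578977, -0.02124828,  0.00806455])}
[292.81901097 119.9733941 ]
```

View pics/wrist2.png

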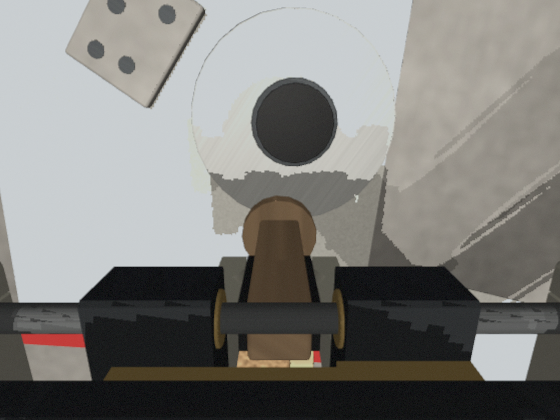

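The cover is the black disc at about (294,121) inside the grey collar. The held tool's foot is visible at about (280,228).

Run:
```python
from h import *
import pickle
c=pickle.load(open('c2.pkl','rb')); im=c[0]
g=im.max(2); print([int(v) for v in g[121,245:262]],[int(v) for v in g[121,326:345]])
for th,z,n in((48,.092,'cover'),(100,.080,'collar')):
    m=((g<th)*255).astype(np.uint8); m[168:]=0
    cs,_=cv2.findContours(m,cv2.RETR_EXTERNAL,cv2.CHAIN_APPROX_NONE)
    k=[k for k in cs if cv2.pointPolygonTest(k,(294.,121.),False)>0][0]
    W=np.array([ray(p,c,z)[:2] for p in k[:,0]]); 
    (x,y),rad=cv2.minEnclosingCircle((W*1000).astype(np.float32)); 
    A=np.c_[2*W,np.ones(len(W))]; s=np.linalg.lstsq(A,(W**2).sum(1),rcond=None)[0]
    print(n,x,y,2*rad,'ls',s[:2],2*np.sqrt(s[2]+s[0]**2+s[1]**2))
C=-c[2].T@c[3]; print('cam',C)
# held foot: cross check of predicted foot edge
for z in (.1554,):
  print([proj((.49606+.024*np.cos(a),.32926+.024*np.sin(a),z+.014),c).round(1) for a in np.radians([0,180,270])])
x=im[215,235:330].astype(int); print((x[:,2]-x[:,0]).tolist())
```

```text
[204, 204, 204, 205, 202, 181, 117, 80, 84, 83, 82, 56, 54, 58, 59, 58, 59] [50, 47, 48, 52, 50, 51, 47, 50, 72, 87, 87, 157, 200, 209, 209, 209, 208, 209, 209]Traceback (most recent call last):
  File "<stdin>", line 8, in <module>
IndexError: list index out of range
```

Run:
```python
from h import *
import pickle
c=pickle.load(open('c2.pkl','rb')); im=c[0]
g=im.max(2)
for th,z,n in((66,.092,'cover'),(115,.080,'collar')):
    m=((g<th)*255).astype(np.uint8); m[170:]=0
    m=cv2.morphologyEx(m,cv2.MORPH_OPEN,np.ones((5,5),np.uint8))
    k=max(cv2.findContours(m[:,200:390],cv2.RETR_EXTERNAL,cv2.CHAIN_APPROX_NONE,offset=(200,0))[0],key=cv2.contourArea)
    W=np.array([ray(p,c,z)[:2] for p in k[:,0]])
    (x,y),rad=cv2.minEnclosingCircle((W*1000).astype(np.float32)); 
    A=np.c_[2*W,np.ones(len(W))]; s=np.linalg.lstsq(A,(W**2).sum(1),rcond=None)[0]
    print(n,cv2.boundingRect(k),x,y,2*rad,'ls',s[:2],2*np.sqrt(s[2]+s[0]**2+s[1]**2))
print([proj((.49606+.024*np.cos(a),.32926+.024*np.sin(a),.1554+.014),c).round(1) for a in np.radians([0,180,270])])
x=im[:,:,2].astype(int)-im[:,:,0]
print([ (np.where(x[v,220:340]>25)[0]+220)[[0,-1]].tolist() for v in (215,225,233)], (np.where(x[180:240,280]>25)[0]+180)[0])
```

```text
cover (256, 83, 78, 80) 494.17449951171875 262.8213195800781 62.237388610839844 ls [0.49422013 0.26282096] 0.06099707175870408
collar (252, 78, 85, 88) 494.09832763671875 262.7884216308594 70.85494232177734 ls [0.49411628 0.26277606] 0.06976565756179591
[array([241.6, 231.1]), array([316.2, 242.2]), array([285.2, 200.7])]
[[248, 310], [244, 314], [243, 315]] 197
```

send_rows:
  steps:
    - {"dp": [25,5,0],"roll": 0,"jaw": 10}
    - {"dp": [50,10,0],"roll": 0,"jaw": 10}
    - {"dp": [64,12,15],"roll": 0,"jaw": 10}
    - {"dp": [64,12,35],"roll": 0,"jaw": 10}
    - {"dp": [64,12,50],"roll": 0,"jaw": 10}

```text
time_s: 6.12
tcp_pos: [0.4938, 0.2639, 0.1781]
eef_rot: [180.0, -0.0, -81.1]
contact_force: [-0.1, 0.9, -0.1]
gripper_width: 0.0237
gripper_force: 35.0
```

send_rows:
  steps:
    - {"dp": [0,0,2],"roll": 0,"jaw": 10}
    - {"dp": [0,0,4],"roll": 0,"jaw": 10}
    - {"dp": [0,0,4],"roll": 0,"jaw": 10}

```text
time_s: 6.5
tcp_pos: [0.4943, 0.2656, 0.1759]
eef_rot: [-180.0, 0.0, -81.0]
contact_force: [0.3, -0.2, -1.0]
gripper_width: 0.0234
gripper_force: 35.0
```

Run:
```python
from h import *
import pickle
D={n:cam(n) for n in('scene','side','wrist')}; pickle.dump(D,open('c3.pkl','wb'))
s=r.get_state(); print({k:s[k] for k in('time_s','tcp_pos','eef_rot','contact_force','moment')})
S,B,W=D['scene'],D['side'],D['wrist']
a=cv2.resize(S[0][130:215,325:415],(396,374),interpolation=cv2.INTER_CUBIC)
b=cv2.resize(B[0][120:205,130:220],(396,374),interpolation=cv2.INTER_CUBIC)
cv2.imwrite('pics/c3.png',np.hstack([a,b]))
```

```text
{'time_s': 6.65, 'tcp_pos': array([0.49426522, 0.26552194, 0.17599868]), 'eef_rot': array([-1.79962492e+02,  2.52056285e-02, -8.09882988e+01]), 'contact_force': array([-1.03313997,  0.60009744, -0.9320074 ]), 'moment': array([ 0.01186592,  0.02894671, -0.00595364])}
```

View pics/c3.png

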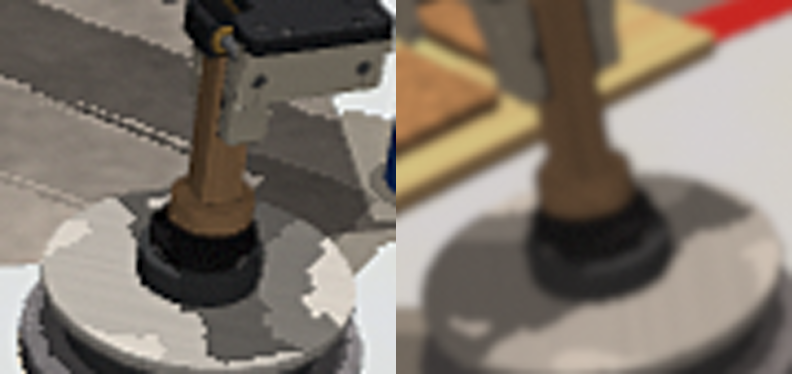

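The foot hovers over the cover. In the scene panel the foot spans columns 168 to 257 and the collar 136 to 264. In the side panel the foot spans 537 to 634 and the collar 527 to 672. I'll compare these with projections.

Run:
```python
from h import *
import pickle
D=pickle.load(open('c3.pkl','rb'));S,B=D['scene'],D['side']
def ext(c,x,y,z,rad):
    p=np.array([proj((x+rad*np.cos(a),y+rad*np.sin(a),z),c) for a in np.linspace(0,6.28,73)]); return p[:,0].min().round(1),p[:,0].max().round(1),p[:,1].max().round(1)
for n,c,m in(('scene',S,[(168,257),(136,264)]),('side',B,[(141,238),(131,276)])):
    o=325 if n=='scene' else 130
    print(n,'foot pred',ext(c,.4943,.2655,.1085,.024),'meas',[o+v/4.4 for v in m[0]],'collar pred',ext(c,.4942,.2628,.078,.036),'meas',[o+v/4.4 for v in m[1]])
    e=1e-3
    print('d/dx,dy px per mm',(proj((.495,.264,.09),c)-proj((.494,.264,.09),c)).round(2),(proj((.494,.265,.09),c)-proj((.494,.264,.09),c)).round(2))
```

```text
scene foot pred (np.float64(363.7), np.float64(383.3), np.float64(182.1)) meas [363.1818181818182, 383.4090909090909] collar pred (np.float64(356.6), np.float64(385.5), np.float64(195.1)) meas [355.9090909090909, 385.0]
d/dx,dy px per mm [0.09 0.22] [ 0.39 -0.02]
side foot pred (np.float64(160.8), np.float64(183.6), np.float64(166.6)) meas [162.04545454545453, 184.0909090909091] collar pred (np.float64(158.5), np.float64(191.9), np.float64(182.3)) meas [159.77272727272728, 192.72727272727272]
d/dx,dy px per mm [ 0.41 -0.16] [-0.22 -0.19]
```

send_rows:
  steps:
    - {"dp": [2.5,0.4,0],"roll": 0,"jaw": 10}
    - {"dp": [2.5,0.4,2],"roll": 0,"jaw": 10}
    - {"dp": [2.5,0.4,4],"roll": 0,"jaw": 10}
    - {"dp": [2.5,0.4,6],"roll": 0,"jaw": 10}
    - {"dp": [2.5,0.4,7],"roll": 0,"jaw": 10}

```text
time_s: 7.28
tcp_pos: [0.4941, 0.2626, 0.1684]
eef_rot: [180.0, -0.0, -81.0]
contact_force: [0.0, -0.5, -1.3]
gripper_width: 0.0235
gripper_force: 35.0
```

send_rows:
  steps:
    - {"dp": [0,0,0.4],"roll": 0,"jaw": 10}
    - {"dp": [0,0,0.8],"roll": 0,"jaw": 10}
    - {"dp": [0,0,1.2],"roll": 0,"jaw": 10}
    - {"dp": [0,0,1.6],"roll": 0,"jaw": 10}
    - {"dp": [0,0,2],"roll": 0,"jaw": 10}

```text
time_s: 7.9
tcp_pos: [0.4941, 0.2627, 0.1665]
eef_rot: [180.0, -0.0, -81.0]
contact_force: [0.2, 0.1, -0.6]
gripper_width: 0.0237
gripper_force: 35.0
```

send_rows:
  steps:
    - {"dp": [0,0,0.4],"roll": 0,"jaw": 10}
    - {"dp": [0,0,0.8],"roll": 0,"jaw": 10}
    - {"dp": [0,0,1.2],"roll": 0,"jaw": 10}
    - {"dp": [0,0,1.6],"roll": 0,"jaw": 10}
    - {"dp": [0,0,2],"roll": 0,"jaw": 10}

```text
time_s: 8.52
tcp_pos: [0.4941, 0.2627, 0.1647]
eef_rot: [-180.0, 0.0, -81.0]
contact_force: [-0.0, 0.4, 2.0]
gripper_width: 0.0238
gripper_force: 35.0
```

Contact was made at about z = 0.166; I'll continue pressing in small steps.

send_rows:
  steps:
    - {"dp": [0,0,0.4],"roll": 0,"jaw": 10}
    - {"dp": [0,0,0.8],"roll": 0,"jaw": 10}
    - {"dp": [0,0,1.2],"roll": 0,"jaw": 10}
    - {"dp": [0,0,1.6],"roll": 0,"jaw": 10}
    - {"dp": [0,0,2],"roll": 0,"jaw": 10}

```text
time_s: 9.15
tcp_pos: [0.4942, 0.2628, 0.1627]
eef_rot: [-180.0, 0.0, -81.0]
contact_force: [-1.1, -0.4, 4.9]
gripper_width: 0.0242
gripper_force: 35.0
```

send_rows:
  steps:
    - {"dp": [0,0,0.4],"roll": 0,"jaw": 10}
    - {"dp": [0,0,0.8],"roll": 0,"jaw": 10}
    - {"dp": [0,0,1.2],"roll": 0,"jaw": 10}

```text
time_s: 9.52
tcp_pos: [0.4943, 0.2628, 0.1616]
eef_rot: [-180.0, 0.0, -81.0]
contact_force: [-1.6, -0.2, 5.4]
gripper_width: 0.0237
gripper_force: 35.0
```

send_rows:
  steps:
    - {"dp": [0,0,0.4],"roll": 0,"jaw": 10}
    - {"dp": [0,0,0.8],"roll": 0,"jaw": 10}
    - {"dp": [0,0,1.2],"roll": 0,"jaw": 10}

```text
time_s: 9.9
tcp_pos: [0.4944, 0.2629, 0.1606]
eef_rot: [-180.0, 0.0, -81.0]
contact_force: [-2.1, -1.7, 7.3]
gripper_width: 0.0239
gripper_force: 35.0
```

send_rows:
  steps:
    - {"dp": [0,0,0.4],"roll": 0,"jaw": 10}
    - {"dp": [0,0,0.8],"roll": 0,"jaw": 10}

```text
time_s: 10.15
tcp_pos: [0.4945, 0.2629, 0.1599]
eef_rot: [-179.9, 0.0, -81.0]
contact_force: [-2.4, -0.4, 6.5]
gripper_width: 0.0238
gripper_force: 35.0
```

Run:
```python
from h import *
s=r.get_state(); print({k:s[k] for k in('tcp_pos','eef_rot','contact_force','moment')})
```

```text
{'tcp_pos': array([0.49448853, 0.26289149, 0.15990597]), 'eef_rot': array([-1.79943151e+02,  1.81671887e-02, -8.09919634e+01]), 'contact_force': array([-2.4434969 , -0.37354481,  6.475967  ]), 'moment': array([-0.34791338,  0.58812101,  0.02722906])}
```

send_rows:
  steps:
    - {"dp": [0,0,0.4],"roll": 0,"jaw": 10}
    - {"dp": [0,0,0.8],"roll": 0,"jaw": 10}

```text
time_s: 10.4
tcp_pos: [0.4945, 0.2629, 0.1592]
eef_rot: [-179.9, 0.0, -81.0]
contact_force: [-0.8, 0.5, 7.6]
gripper_width: 0.0241
gripper_force: 35.0
```

send_rows:
  steps:
    - {"dp": [0,0,0.4],"roll": 0,"jaw": 10}
    - {"dp": [0,0,0.8],"roll": 0,"jaw": 10}

```text
time_s: 10.65
tcp_pos: [0.4946, 0.263, 0.1585]
eef_rot: [-179.9, 0.0, -81.0]
contact_force: [-1.1, -0.5, 9.3]
gripper_width: 0.0241
gripper_force: 35.0
```

send_rows:
  steps:
    - {"dp": [0,0,0.4],"roll": 0,"jaw": 10}
    - {"dp": [0,0,0.8],"roll": 0,"jaw": 10}

```text
time_s: 10.9
tcp_pos: [0.4947, 0.263, 0.1578]
eef_rot: [-179.9, 0.0, -81.0]
contact_force: [-1.4, -1.1, 8.9]
gripper_width: 0.0239
gripper_force: 35.0
```

send_rows:
  steps:
    - {"dp": [0,0,0.4],"roll": 0,"jaw": 10}
    - {"dp": [0,0,0.8],"roll": 0,"jaw": 10}

```text
time_s: 11.15
tcp_pos: [0.4947, 0.263, 0.1572]
eef_rot: [-179.9, 0.0, -81.0]
contact_force: [-2.2, -0.2, 9.7]
gripper_width: 0.0239
gripper_force: 35.0
```

Run:
```python
from h import *
s=r.get_state(); print({k:s[k] for k in('contact_force','moment')})
a,b=cam('scene')[0],cam('side')[0]
cv2.imwrite('pics/c4.png',np.hstack([cv2.resize(a[130:215,325:415],(396,374),interpolation=cv2.INTER_CUBIC),cv2.resize(b[120:205,130:220],(396,374),interpolation=cv2.INTER_CUBIC)]))
```

```text
{'contact_force': array([-2.20665306, -0.24152716,  9.73685035]), 'moment': array([-0.38815081,  0.72429189, -0.02520877])}
```

View pics/c4.png

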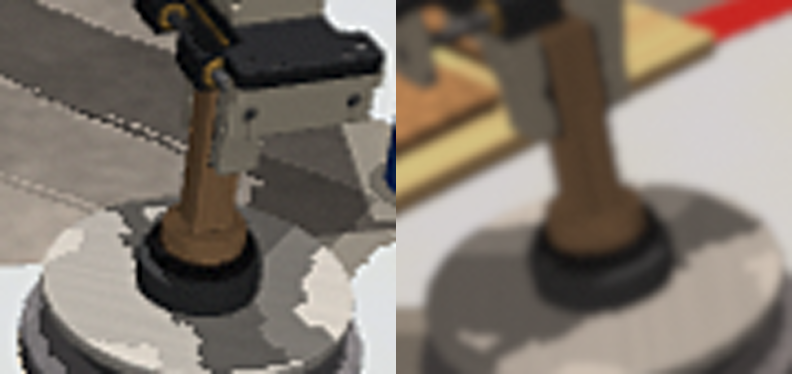

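The foot sits central and square on the cover, which is not yet home. I'll carry on.

send_rows:
  steps:
    - {"dp": [0,0,0.4],"roll": 0,"jaw": 10}
    - {"dp": [0,0,0.8],"roll": 0,"jaw": 10}

```text
time_s: 11.5
tcp_pos: [0.4948, 0.263, 0.1564]
eef_rot: [-179.9, 0.0, -81.0]
contact_force: [-2.8, -1.4, 9.7]
gripper_width: 0.024
gripper_force: 35.0
```

send_rows:
  steps:
    - {"dp": [0,0,0.4],"roll": 0,"jaw": 10}
    - {"dp": [0,0,0.8],"roll": 0,"jaw": 10}

```text
time_s: 11.75
tcp_pos: [0.4948, 0.2631, 0.1552]
eef_rot: [-179.9, 0.0, -81.0]
contact_force: [0.7, -0.6, 3.9]
gripper_width: 0.024
gripper_force: 35.0
```

The force fell from 9.7 to 3.9 N, so the cover has clicked. I'll stop and lift straight up.

send_rows:
  steps:
    - {"dp": [0,0,-2],"roll": 0,"jaw": 10}
    - {"dp": [0,0,-10],"roll": 0,"jaw": 10}
    - {"dp": [0,0,-30],"roll": 0,"jaw": 10}
    - {"dp": [0,0,-55],"roll": 0,"jaw": 10}
    - {"dp": [0,0,-75],"roll": 0,"jaw": 10}

```text
time_s: 12.38
tcp_pos: [0.4939, 0.2626, 0.2304]
eef_rot: [180.0, -0.0, -81.0]
contact_force: [-0.4, -0.2, -1.5]
gripper_width: 0.0238
gripper_force: 35.0
```

send_rows:
  steps:
    - {"dp": [0,0,0],"roll": 0,"jaw": 10}
    - {"dp": [0,0,0],"roll": 0,"jaw": 10}

```text
time_s: 12.62
tcp_pos: [0.4935, 0.2624, 0.2287]
eef_rot: [179.9, -0.0, -81.0]
contact_force: [-0.2, -0.4, -1.4]
gripper_width: 0.0239
gripper_force: 35.0
```

Run:
```python
from h import *
s=r.get_state(); print({k:s[k] for k in('time_s','tcp_pos','eef_rot','contact_force','moment')})
a,b=cam('scene')[0],cam('side')[0]
cv2.imwrite('pics/c5.png',np.hstack([cv2.resize(a[130:215,325:415],(396,374),interpolation=cv2.INTER_CUBIC),cv2.resize(b[120:205,130:220],(396,374),interpolation=cv2.INTER_CUBIC)]))
```

```text
{'time_s': 12.625, 'tcp_pos': array([0.49351906, 0.26238194, 0.22870259]), 'eef_rot': array([ 1.79920707e+02, -2.13464425e-02, -8.10175963e+01]), 'contact_force': array([-0.17599204, -0.37407195, -1.37698061]), 'moment': array([-0.08485824,  0.02629381,  0.04124485])}
```

View pics/c5.png

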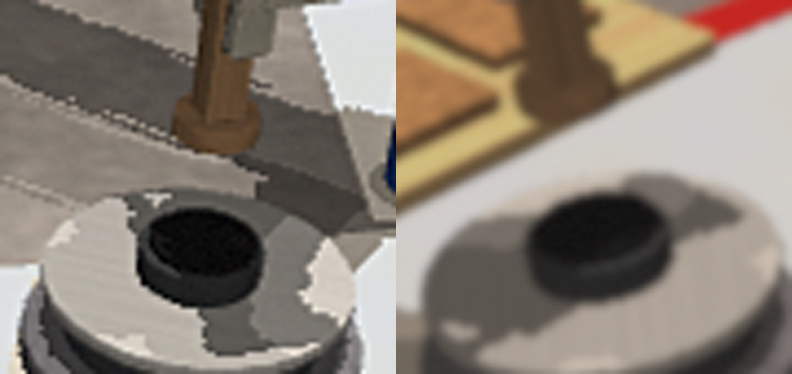

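The cover now sits level, flange down on the collar all round, and the tool is clear. Next I'll return it to its place on the board.

send_rows:
  steps:
    - {"dp": [30,1,-10],"roll": 0,"jaw": 10}
    - {"dp": [80,2,-10],"roll": 0,"jaw": 10}
    - {"dp": [135,3,-10],"roll": 0,"jaw": 10}
    - {"dp": [190,5,-10],"roll": 0,"jaw": 10}
    - {"dp": [245,6,-10],"roll": 0,"jaw": 10}

```text
time_s: 13.35
tcp_pos: [0.5261, 0.0181, 0.2389]
eef_rot: [179.9, -0.0, -81.0]
contact_force: [0.3, -0.3, -1.1]
gripper_width: 0.0241
gripper_force: 35.0
```

send_rows:
  steps:
    - {"dp": [55,1,0],"roll": 0,"jaw": 10}
    - {"dp": [110,2,0],"roll": 0,"jaw": 10}
    - {"dp": [160,4,0],"roll": 0,"jaw": 10}
    - {"dp": [190,5,0],"roll": 0,"jaw": 10}
    - {"dp": [198,5,0],"roll": 0,"jaw": 10}

```text
time_s: 13.98
tcp_pos: [0.552, -0.1783, 0.2383]
eef_rot: [179.9, 0.0, -81.1]
contact_force: [0.6, 0.1, -1.0]
gripper_width: 0.0242
gripper_force: 35.0
```

send_rows:
  steps:
    - {"dp": [0,0,0],"roll": 0,"jaw": 10}
    - {"dp": [0,0,0],"roll": 0,"jaw": 10}

```text
time_s: 14.22
tcp_pos: [0.5524, -0.1757, 0.2394]
eef_rot: [180.0, 0.0, -81.0]
contact_force: [0.1, 0.4, -0.3]
gripper_width: 0.024
gripper_force: 35.0
```

Lowering 145 mm, then creeping down until the foot touches.

send_rows:
  steps:
    - {"dp": [1,0,40],"roll": 0,"jaw": 10}
    - {"dp": [1,0,85],"roll": 0,"jaw": 10}
    - {"dp": [1,0,125],"roll": 0,"jaw": 10}
    - {"dp": [1,0,141],"roll": 0,"jaw": 10}
    - {"dp": [1,0,145],"roll": 0,"jaw": 10}

```text
time_s: 14.85
tcp_pos: [0.5528, -0.177, 0.0944]
eef_rot: [180.0, -0.0, -80.9]
contact_force: [-0.8, -0.1, 0.1]
gripper_width: 0.0241
gripper_force: 35.0
```

send_rows:
  steps:
    - {"dp": [0,0,0.6],"roll": 0,"jaw": 10}
    - {"dp": [0,0,1.2],"roll": 0,"jaw": 10}
    - {"dp": [0,0,1.8],"roll": 0,"jaw": 10}
    - {"dp": [0,0,2.4],"roll": 0,"jaw": 10}

```text
time_s: 15.35
tcp_pos: [0.5529, -0.1777, 0.0927]
eef_rot: [-180.0, -0.0, -81.0]
contact_force: [-0.7, 0.5, -1.6]
gripper_width: 0.0238
gripper_force: 35.0
```

send_rows:
  steps:
    - {"dp": [0,0,0.6],"roll": 0,"jaw": 10}
    - {"dp": [0,0,1.2],"roll": 0,"jaw": 10}

```text
time_s: 15.6
tcp_pos: [0.5526, -0.1776, 0.0909]
eef_rot: [180.0, 0.0, -81.0]
contact_force: [-0.0, 0.4, -1.3]
gripper_width: 0.0239
gripper_force: 35.0
```

send_rows:
  steps:
    - {"dp": [0,0,0.4],"roll": 0,"jaw": 10}
    - {"dp": [0,0,0.8],"roll": 0,"jaw": 10}

```text
time_s: 15.85
tcp_pos: [0.5526, -0.1776, 0.0901]
eef_rot: [180.0, 0.0, -81.0]
contact_force: [-0.5, -0.5, -0.5]
gripper_width: 0.0238
gripper_force: 35.0
```

send_rows:
  steps:
    - {"dp": [0,0,0.4],"roll": 0,"jaw": 10}
    - {"dp": [0,0,0.4],"roll": 0,"jaw": 10}

```text
time_s: 16.1
tcp_pos: [0.5527, -0.1776, 0.0897]
eef_rot: [180.0, 0.0, -81.0]
contact_force: [0.2, 0.1, -1.2]
gripper_width: 0.0239
gripper_force: 35.0
```

send_rows:
  steps:
    - {"dp": [0,0,0.4],"roll": 0,"jaw": 10}
    - {"dp": [0,0,0.4],"roll": 0,"jaw": 10}

```text
time_s: 16.35
tcp_pos: [0.5527, -0.1776, 0.0895]
eef_rot: [-180.0, -0.0, -81.0]
contact_force: [-0.7, 0.2, 0.4]
gripper_width: 0.024
gripper_force: 35.0
```

send_rows:
  steps:
    - {"dp": [0,0,0.4],"roll": 0,"jaw": 10}
    - {"dp": [0,0,0.4],"roll": 0,"jaw": 10}

```text
time_s: 16.6
tcp_pos: [0.5527, -0.1776, 0.0895]
eef_rot: [-180.0, -0.0, -81.0]
contact_force: [-1.6, 1.1, 5.7]
gripper_width: 0.0238
gripper_force: 35.0
```

Contact with the board is confirmed at the original height (0.0895). I'll ease off slightly, then open.

send_rows:
  steps:
    - {"dp": [0,0,-0.4],"roll": 0,"jaw": 10}
    - {"dp": [0,0,-0.4],"roll": 0,"jaw": 30}
    - {"dp": [0,0,-0.4],"roll": 0,"jaw": 50}
    - {"dp": [0,0,-0.4],"roll": 0,"jaw": 80}
    - {"dp": [0,0,-0.4],"roll": 0,"jaw": 100}

```text
time_s: 17.23
tcp_pos: [0.5527, -0.1776, 0.0893]
eef_rot: [180.0, -0.0, -81.0]
contact_force: [-0.3, 0.5, -0.0]
gripper_width: 0.0509
gripper_force: 0.0
```

send_rows:
  steps:
    - {"dp": [0,0,0],"roll": 0,"jaw": 100}
    - {"dp": [0,0,0],"roll": 0,"jaw": 100}
    - {"dp": [0,0,0],"roll": 0,"jaw": 100}
    - {"dp": [0,0,0],"roll": 0,"jaw": 100}
    - {"dp": [0,0,0],"roll": 0,"jaw": 100}

```text
time_s: 17.85
tcp_pos: [0.5527, -0.1776, 0.0894]
eef_rot: [180.0, 0.0, -81.0]
contact_force: [0.2, -1.2, 0.2]
gripper_width: 0.0874
gripper_force: 0.0
```

send_rows:
  steps:
    - {"dp": [0,0,-20],"roll": 0,"jaw": 100}
    - {"dp": [0,0,-50],"roll": 0,"jaw": 100}
    - {"dp": [0,0,-90],"roll": 0,"jaw": 100}
    - {"dp": [0,0,-130],"roll": 0,"jaw": 100}
    - {"dp": [0,0,-160],"roll": 0,"jaw": 100}

```text
time_s: 18.48
tcp_pos: [0.5529, -0.1776, 0.2514]
eef_rot: [-179.9, -0.0, -81.0]
contact_force: [0.8, -0.4, -0.3]
gripper_width: 0.0876
gripper_force: 0.0
```

Run:
```python
from h import *
import pickle
a,b=cam('scene'),cam('side')
s=r.get_state(); print({k:s[k] for k in('time_s','tcp_pos','gripper_width')})
A=a[0];B=b[0]
cv2.imwrite('pics/c6.png',np.hstack([cv2.resize(A[165:260,115:270],(400,245)),cv2.resize(B[140:380,130:440],(390,245))]))
# cover height: bottom/top of black disc in scene vs projection for home/proud
for h in (.085,.092):
    p=np.array([proj((.4942+.031*np.cos(t),.2625+.031*np.sin(t),h),a) for t in np.linspace(0,6.28,73)]);print(h,p.min(0).round(1),p.max(0).round(1))
g=A[:,:,:].max(2); print('col370',g[172:202,370].tolist())
```

```text
{'time_s': 18.575, 'tcp_pos': array([ 0.55440788, -0.17794133,  0.25346904]), 'gripper_width': 0.08773622223259268}
0.085 [358.7 177.6] [383.7 191.6]
0.092 [359.  175.3] [384.1 189.3]
col370 [162, 214, 212, 219, 237, 114, 25, 22, 27, 29, 30, 28, 27, 27, 28, 29, 28, 29, 25, 9, 53, 72, 42, 34, 36, 36, 30, 20, 228, 230]
```

View pics/c6.png

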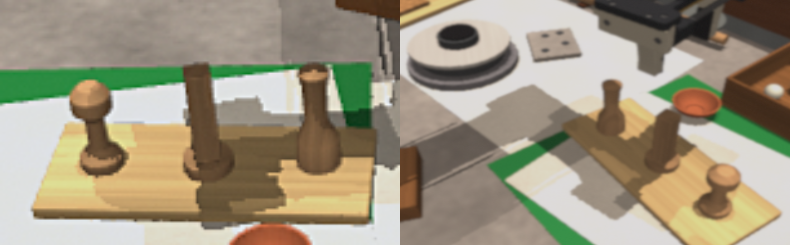

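All three tools stand upright on the board. The cover's disc spans rows 177 to 191 in the scene image, which matches the home height rather than 7 mm proud.

```bash
python3 -c "
from plant import r
print(r.close_job())"
```

```text
the job is handed in; nothing more can be done
None
```

The cover clicked home at about 10 N and its measured height matches flush on the hub; the seating tool is back upright on the tool board, released, and the job was handed in at about 18.6 s.

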